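# Feel a brass bangle blank for burrs

### The arm

A 6-joint arm with a two-finger parallel gripper is mounted at the origin on a cart in front of the work surface, level with it; the furniture and walls round the work are solid. World frame = base frame: x ahead of the robot, y to its left, z up, the work surface at z = 0. Lengths are in mm, angles in rad, forces in N, time in s.
With the tool pointing down it reaches from about 325 to 900 mm from the base axis. Payload 6.1 kg.
Tool frame: the origin (TCP) lies midway between the tips of the shut fingers; the grasp point (between the pads) lies behind it (arm.hold_point_z is the z of the grasp point in the tool frame, in mm); z points along the fingers, y is the direction in which the jaws open and shut (so a half turn about z gives the same grasp; the last joint's range is limited). The gripper opens to 87 mm and grips with 3 to 60 N. Pads are 19 mm wide; open, the fingers measure 117 mm over their backs; the gripper's body (75 mm by 190 mm) begins 51 mm behind the grasp point.
Start: joints at [1.101, 0.22, 1.526, -0, 1.395, -0.126], TCP at [210.665, 588.418, 222.538] pointing down, gripper open.
Joint ranges: [-2.98, 2.98], [-0.91, 2.08], [0.09, 2.57], [-1.24, 4.39], [0.2, 2.65], [-2.68, 2.68]. Speed limits (rad/s): [2.57, 2.57, 3.01, 3.14, 3.14, 3.14].

### API

Orientations are given as a rotation vector (axis times angle).
In Python, from station import arm gives the robot as it stands.
- The arm moves only by the shell command python3 -m crank 'ROWS' [OPENING] [FORCE]. ROWS is text: rows parted by semicolons, each of 6 numbers parted by spaces: the shift along the tool's x, y, z in mm, then the turn, a rotation vector about the tool's x, y, z in rad. A call has 1 to 8 rows; each row shifts and turns the commanded pose from where the row before left it, along the tool's axes as they then stand; what a row does not reach is not made up. A row lasts 1/12 s, in which the tool goes at most 41.7 mm and 7.16 degrees, less where a joint would pass 70% of its speed; a pose out of reach is approached as far as the arm can. A call with a gripper value outside its range is refused whole. OPENING is the opening in per cent of the stroke, from 0 (shut) to 100 (fully open), set as the call begins (- or left out, the last holds). The fingers move at their own pace and stop on an object; FORCE is the grip in N (left out, the last holds). Time passes only in rows, so rows that do not move let the fingers close. It gives the time, the measured TCP pose, the force and the opening at its end, in the units of the state.
- arm.get_obs(): the state, without advancing time (a new reading comes with each control period).
- arm.camera(name): name is "scene" or "top" or "wrist"; returns the picture (400x640x3 uint8, red, green, blue); there is no depth.
- arm.camera_model(name): a dict with "intrinsics" (3x3 intrinsics, pixels), "k1" (the pictures are not rectified: a ray, as slopes to the right and down, at radius r is drawn at 1 + k1 r^2 times it, then the intrinsics apply), "pose" (4x4, takes a point from camera to world coordinates); the wrist camera has in their place "T_tool_cam" (4x4, takes a point from camera to tool coordinates, whose origin is the TCP and whose axes are the flange's). Camera axes: x right, y down, z forward; pixel columns grow to the right and rows downward; lengths in mm; the calibration is good to about 2 mm. A picture is of the moment at which its call begins: read the wrist's pose just before it. camera_model takes no time and is no camera call.
- arm.hand_in(): hands the job in, once; it reports no verdict.
The state is a dict: "time": time; "joint_positions": joint angles; "qd": joint speeds; "tau": joint torques, N m; "tcp_pos": TCP position; "tool_rot": TCP orientation; "ft_force": force on the tool from outside, world axes, zero at the start; "ft_torque": the same for the moment, N m; "width": opening from 0.0 (shut) to 1.0 (fully open).
Only numpy, scipy, OpenCV 4.12 (cv2) and the standard library are available. Lean on these libraries where they do the work, as an engineer would, in place of code of your own. Each camera call takes 0.05 s, during which the arm holds its last target.

### The job

Check the bow-shaped brass bangle blank on its sprung stand for burrs by touch: set your closed fingertips, pointing down, on its top at the end mark next to the red button and run them lightly along the curve, over every scribed mark, to the end mark next to the blue button, without lifting off on the way and without pushing the sprung blank near its lower stop. Finish holding: the program ends with the fingertips still resting lightly on the end mark by the blue button, the blank slightly pressed down. Do not grip or lift the blank, and leave the other things on the bench alone.

Things in the scene. Friction and masses are not known exactly. Their poses are not given: they have to be found in the camera images.
- check_stand: Fixed grey stand, plate 94 (x) x 260 (y) x 10 mm, origin on the bench under its centre, z up. Over it a bow-shaped brass blank 14 mm wide on a black carrier 22 mm wide: its centre line is an arc of radius 110 mm about (-92, 0) mm of this frame, -47 to +47 degrees about +x. Its level top is 46 mm above the bench at rest; nothing on the stand is higher.
- mark_1 (a point): Dark scribed line across the top of the brass blank: the last mark at the blank's +y end (of check_stand). Point in mid width on the top face; sinks with the blank. Marks 1 to 5 lie on the arc at +44, +22, 0, -22, -44 degrees, 42 mm apart.
- mark_2 (a point): Dark scribed line across the top of the brass blank: second mark from the +y end. Point in mid width on the top face; sinks with the blank. Marks 1 to 5 lie on the arc at +44, +22, 0, -22, -44 degrees, 42 mm apart.
- mark_3 (a point): Dark scribed line across the top of the brass blank: middle mark. Point in mid width on the top face; sinks with the blank. Marks 1 to 5 lie on the arc at +44, +22, 0, -22, -44 degrees, 42 mm apart.
- mark_4 (a point): Dark scribed line across the top of the brass blank: fourth mark from the +y end. Point in mid width on the top face; sinks with the blank. Marks 1 to 5 lie on the arc at +44, +22, 0, -22, -44 degrees, 42 mm apart.
- mark_5 (a point): Dark scribed line across the top of the brass blank: the last mark at the blank's -y end. Point in mid width on the top face; sinks with the blank. Marks 1 to 5 lie on the arc at +44, +22, 0, -22, -44 degrees, 42 mm apart.
- blank (a joint): How far the blank and its carrier are pushed straight down, in m: 0 at rest, +0.012 on the lower stop; negative when pulled up out of its seat. Springs carry it: about 0.4 N per mm, the same all along (it does not tip).
- red_button: Fixed red dome on the stand's plate, 20 mm across and 8 mm high, origin under its centre, about 34 mm beyond the end mark of the blank that is the start. Red and blue change ends from run to run.
- blue_button: Fixed blue dome on the stand's plate, 20 mm across and 8 mm high, origin under its centre, about 34 mm beyond the end mark of the blank that is the finish. Red and blue change ends from run to run.
- silver_ring: Bystander, loose: plain bright silver finger ring lying flat, 22 mm across, 9 mm high; origin under its centre.
- scriber: Bystander, loose: scriber with a turned wooden handle, 135 mm long, 12 mm thick; origin under its centre.
- tin_rouge: Bystander, loose: small round white tin with a red lid, 42 mm across, 24 mm high; origin under its centre.
- loupe: Bystander, loose: small white oval loupe case, 22 x 34 x 14 mm; origin under its centre.
- dividers: Bystander, loose: steel dividers lying flat, 46 x 131 x 9 mm; origin under its centre.
- tweezers_a: Bystander, loose: bright steel tweezers, 120 x 11 x 8 mm; origin under its centre.

How it is judged:
By the outcome, as a careful person would: the job done as asked, in the order asked, and still so for the second after the job is handed in, while the arm keeps its last pose, push and grip.
It also fails if it takes over 38 s, if anything falls off the work surface, if the arm or the gripper's body presses on something with over 40 N, if the wrist force passes 120 N, or if a joint passes its speed limit or range.

## Working session

There is one attempt and no reset: what is moved stays moved. The work goes in short steps, Python scripts to look and compute and a shell command to move; the robot and the scene stay as the last step left them, time stands still between calls to the robot, and variables do not carry over. Pictures are saved under pics/ and viewed, and the job is handed in when it is done.

```bash
ls; mkdir -p pics; python3 - <<'E'
from station import arm
import cv2,numpy as np
o=arm.get_obs(); print(o)
print(arm.hold_point_z)
for n in("scene","top","wrist"):
    im=arm.camera(n); cv2.imwrite(f"pics/{n}0.png",im[:,:,::-1]); print(n,arm.camera_model(n))
E
```

```text
pics
{'time': 0.0, 'joint_positions': array([ 1.10090486e+00,  2.21228239e-01,  1.52762507e+00, -2.80902083e-05,
        1.39470810e+00, -1.26119466e-01]), 'qd': array([ 0.00105045,  0.00016297, -0.00115385, -0.00126536, -0.0004059 ,
       -0.00167326]), 'tau': array([-4.55690406e-05, -4.94580066e+01, -3.87395132e+01,  6.99444534e-02,
        5.64819190e-02, -1.65616216e-04]), 'tcp_pos': array([210.38592331, 587.85433673, 221.4285706 ]), 'tool_rot': array([-5.37238462e-01, -3.09475440e+00,  2.96844063e-03]), 'ft_force': array([ 0.71193565,  0.04501105, -0.30660018]), 'ft_torque': array([-0.05512147,  0.06084594, -0.05782956]), 'width': 1.0003985407429727}
-18.700000000000003
scene {'intrinsics': array([[407.10533743,   0.        , 314.46189863],
       [  0.        , 407.10533743, 203.41547558],
       [  0.        ,   0.        ,   1.        ]]), 'k1': -0.10792602646018126, 'pose': array([[ 6.94863999e-01, -3.94051575e-01,  6.01570760e-01,
        -9.01068156e+01],
       [-7.19075933e-01, -3.91981716e-01,  5.73829362e-01,
        -5.57675076e+02],
       [ 9.68637535e-03, -8.31308
[... 551 characters left out ...]
36043e-01, -9.93789874e-01,
         9.61219863e+02],
       [ 0.00000000e+00,  0.00000000e+00,  0.00000000e+00,
         1.00000000e+00]])}
wrist {'intrinsics': array([[289.64699571,   0.        , 320.91599325],
       [  0.        , 289.64699571, 204.77019175],
       [  0.        ,   0.        ,   1.        ]]), 'k1': -0.02237057992654185, 'T_tool_cam': array([[ 3.69166596e-05, -9.65796330e-01, -2.59301847e-01,
         7.00756887e+01],
       [ 9.99998806e-01,  4.36234966e-04, -1.48243261e-03,
        -1.10489084e+00],
       [ 1.54484450e-03, -2.59301483e-01,  9.65795193e-01,
        -1.61490309e+02],
       [ 0.00000000e+00,  0.00000000e+00,  0.00000000e+00,
         1.00000000e+00]])}
```

View pics/top0.png

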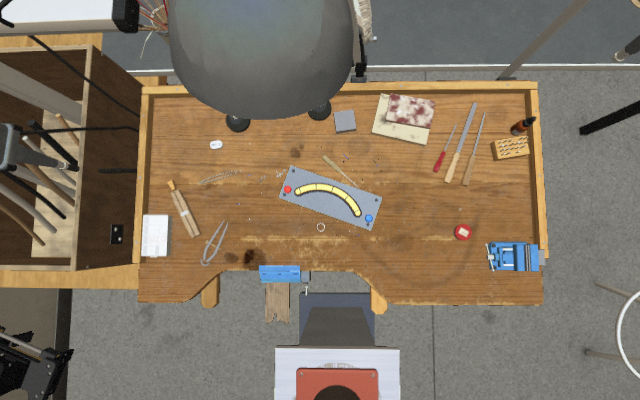

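View pics/scene0.png

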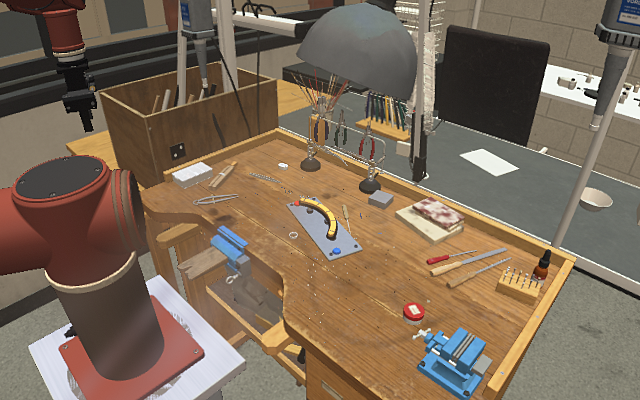

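View pics/wrist0.png

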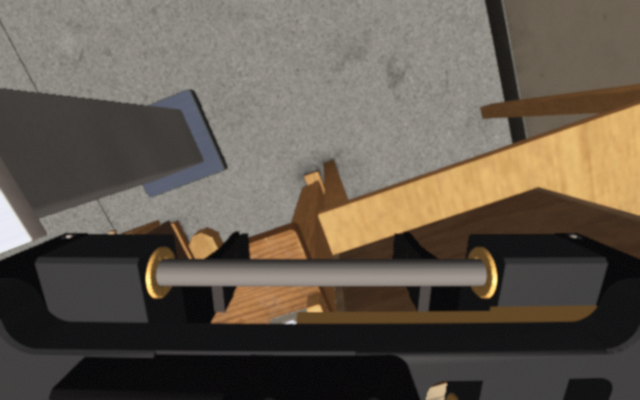

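The top view shows the red button at (288,189) on the left (+y) end and blue at (369,218). The brass bow between them bulges towards +x. So the start is mark_1 and the finish is mark_5.

```bash
cat > h.py <<'E'
import numpy as np,cv2
from station import arm
def rays(m,px,T=None):
    K=np.array(m["intrinsics"]);k1=m["k1"]
    px=np.atleast_2d(px).astype(float)
    n=np.c_[(px[:,0]-K[0,2])/K[0,0],(px[:,1]-K[1,2])/K[1,1]]
    u=n.copy()
    for _ in range(20): u=n/(1+k1*(u**2).sum(1,keepdims=True))
    P=np.array(m["pose"]) if T is None else T
    d=np.c_[u,np.ones(len(u))]@P[:3,:3].T
    return P[:3,3],d
def onplane(m,px,z,T=None):
    c,d=rays(m,px,T); return c+d*((z-c[2])/d[:,2])[:,None]
def comps(mask,amin=8):
    n,l,s,c=cv2.connectedComponentsWithStats(mask.astype(np.uint8))
    return [(s[i,4],c[i],l==i) for i in range(1,n) if s[i,4]>=amin]
E
python3 - <<'E'
from h import *
import scipy.optimize as so
box={"top":(270,390,155,240),"scene":(280,370,185,265)}
res={}
for n in("top","scene"):
    im=cv2.imread(f"pics/{n}0.png"); hsv=cv2.cvtColor(im,cv2.COLOR_BGR2HSV); m=arm.camera_model(n)
    x0,x1,y0,y1=box[n]; B=np.zeros(im.shape[:2],bool);B[y0:y1,x0:x1]=1
    H,S,V=[hsv[:,:,i].astype(int) for i in range(3)]
    big=cv2.resize(im[y0:y1,x0:x1],None,fx=6,fy=6,interpolation=cv2.INTER_NEAREST);cv2.imwrite(f"pics/{n}crop.png",big)
    for nm,mk,z in(("red",((H<8)|(H>172))&(S>150),15),("blue",(H>100)&(H<125)&(S>150),15),("brass",(H>18)&(H<35)&(S>70)&(V>150),46)):
        for a,c,l in comps(mk&B,6 if nm!="brass" else 6):
            print(n,nm,a,c.round(1),onplane(m,c,z)[0].round(1))
    mk=(H>18)&(H<35)&(S>70)&(V>150)&B
    ys,xs=np.nonzero(mk); p=onplane(m,np.c_[xs,ys],46)[:,:2]
    f=so.least_squares(lambda q:np.hypot(*(p-q[:2]).T)-110,[p[:,0].mean()-92,p[:,1].mean()],loss='soft_l1')
    a=np.arctan2(*(p-f.x).T[::-1]); print(n,"centre",f.x.round(1),"ang",np.degrees([a.min(),a.max(),np.median(a),(np.percentile(a,.5)+np.percentile(a,99.5))/2]).round(1), np.sqrt((f.fun**2).mean()))
E
```

```text
top red 35 [287.1 189. ] [558.  129.3  15. ]
top blue 37 [368.3 217.9] [481.6 -82.7  15. ]
top brass 80 [331.6 163.6] [618.8  11.7  46. ]
top brass 445 [330.1 193.5] [542.1  15.7  46. ]
top centre [453.3  48.2] ang [-150.3  179.4  -15.6    9.5] 27.07529072407947
scene red 17 [296.4 202.5] [557.6 129.9  15. ]
scene blue 32 [336.2 250.2] [482.5 -84.4  15. ]
scene brass 86 [316.1 203.8] [558.   54.6  46. ]
scene brass 27 [345.3 211.4] [585.6 -22.9  46. ]
scene brass 43 [330.6 215.3] [546.2  -7.6  46. ]
scene brass 63 [332.2 226.8] [513.4 -42.7  46. ]
scene centre [452.5  46.1] ang [-125.8   29.6  -26.4  -45.5] 15.928820383186219
```

```bash
python3 -m crank '0 0 0 0 0 0' 0 5
```

```text
time: 0.23
tcp_pos: [210.5, 588.1, 221.9]
tool_rot: [-0.537, -3.095, 0.002]
ft_force: [-0.1, -1.3, -0.1]
width: 0.972
```

```bash
cat >> h.py <<'E'
import scipy.optimize as so
def fitarc(p):
    f=so.least_squares(lambda q:np.hypot(*(p-q[:2]).T)-110,[453,48],loss='soft_l1')
    a=np.degrees(np.arctan2(*(p-f.x).T[::-1])); return f.x,a,np.sqrt((f.fun**2).mean())
E
python3 - <<'E'
from h import *
box={"top":(290,365,178,220),"scene":(296,340,195,242)}
for n in("top","scene"):
    im=cv2.imread(f"pics/{n}0.png"); hsv=cv2.cvtColor(im,cv2.COLOR_BGR2HSV); m=arm.camera_model(n)
    x0,x1,y0,y1=box[n]; B=np.zeros(im.shape[:2],bool);B[y0:y1,x0:x1]=1
    H,S,V=[hsv[:,:,i].astype(int) for i in range(3)]
    mk=(H>18)&(H<35)&(S>70)&(V>150)&B
    if n=="scene":
        L=mk.copy();  # drop handle
    ys,xs=np.nonzero(mk); p=onplane(m,np.c_[xs,ys],46)[:,:2]
    c,a,r=fitarc(p); print(n,c.round(1),np.percentile(a,[0,1,50,99,100]).round(1),round(r,1))
E
```

```text
top [451.   47.8] [-70.4 -69.1 -19.1  29.7  30.9] 4.9
scene [451.7  47.2] [-69.4 -68.4 -25.1  27.6  28.9] 3.9
```

View pics/topcrop.png

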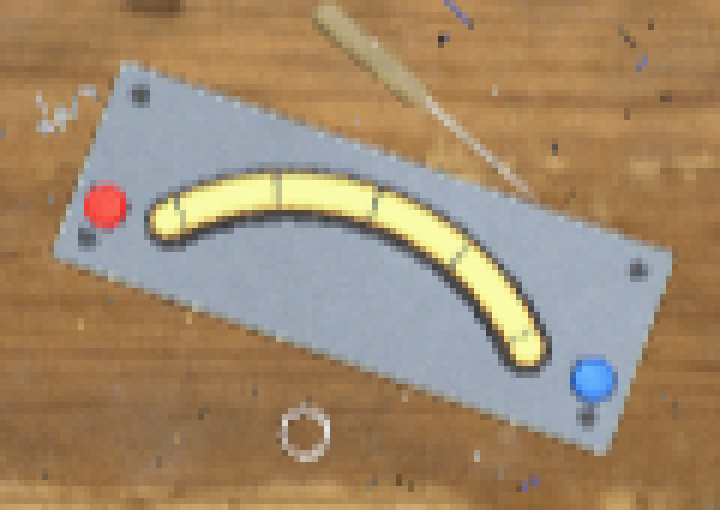

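View pics/scenecrop.png

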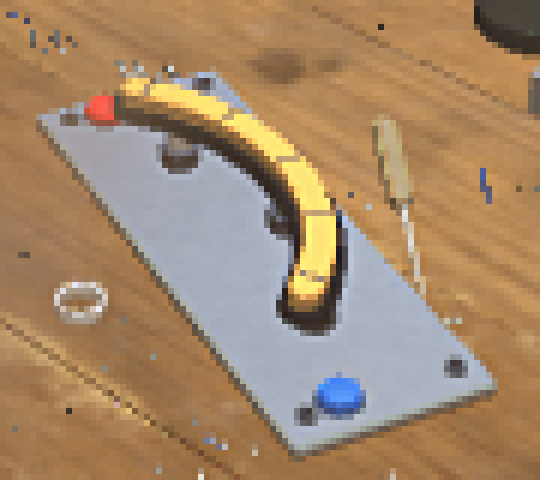

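Both views agree on the arc: centre about (451.3, 47.5), yaw about -20°. Next I check the lamp's clearance.

```bash
python3 - <<'E'
from h import *
t=arm.camera_model("top");s=arm.camera_model("scene")
for z in (250,350,450,550,650):
    print(z,"top rim front/left/right",onplane(t,[[262,118],[168,50],[358,50]],z)[:,:2].round(0).tolist(),"scene L/R/bottom",onplane(s,[[279,65],[418,82],[360,107]],z)[:,:2].round(0).tolist())
yaw=-20;c=np.array([451.3,47.5])
for k,a in enumerate((44,22,0,-22,-44)):
    th=np.radians(a+yaw); print(k+1,(c+110*np.r_[np.cos(th),np.sin(th)]).round(1))
o=arm.get_obs()
from scipy.spatial.transform import Rotation as R
M=R.from_rotvec(o["tool_rot"]).as_matrix();print(M.round(3),o["tcp_pos"])
th=np.radians(24); print((M.T@(np.r_[c+110*np.r_[np.cos(th),np.sin(th)],120]-o["tcp_pos"])).round(1))
E
```

```text
250 top rim front/left/right [[672.0, 150.0], [823.0, 354.0], [814.0, -45.0]] scene L/R/bottom [[895.0, 567.0], [1087.0, 104.0], [764.0, 90.0]]
350 top rim front/left/right [[638.0, 129.0], [768.0, 304.0], [760.0, -39.0]] scene L/R/bottom [[644.0, 281.0], [788.0, -64.0], [547.0, -75.0]]
450 top rim front/left/right [[604.0, 108.0], [713.0, 255.0], [706.0, -32.0]] scene L/R/bottom [[394.0, -5.0], [489.0, -232.0], [330.0, -240.0]]
550 top rim front/left/right [[570.0, 87.0], [658.0, 205.0], [653.0, -26.0]] scene L/R/bottom [[143.0, -291.0], [189.0, -401.0], [113.0, -404.0]]
650 top rim front/left/right [[536.0, 66.0], [603.0, 155.0], [599.0, -19.0]] scene L/R/bottom [[-107.0, -577.0], [-110.0, -569.0], [-105.0, -569.0]]
1 [551.8  92.2]
2 [561.2  51.3]
3 [554.7   9.9]
4 [533.  -26.1]
5 [499.5 -51.4]
[[-0.941  0.337 -0.   ]
 [ 0.337  0.941 -0.001]
 [ 0.    -0.001 -1.   ]] [210.51074616 588.11985886 221.92889873]
[-488.5 -351.7  102.3]
```

The lamp's front rim sits at about x=640, z=340, so I'll turn the jaws along world y to keep clear of it. First I move off the side in -y and turn by 19.7°.

```bash
python3 -m crank '-12 -34 0 0 0 0; -12 -34 0 0 0 0; -12 -34 0 0 0 0; -12 -34 0 0 0 0; 0 0 0 0 0 -0.115; 0 0 0 0 0 -0.115; 0 0 0 0 0 -0.115; 0 0 0 0 0 0'; python3 - <<'E'
from station import arm
o=arm.get_obs();print(o["joint_positions"].round(3),o["tool_rot"])
E
```

```text
time: 0.9
tcp_pos: [210.1, 443.9, 222.7]
tool_rot: [-0.008, 3.141, 0.0]
ft_force: [-0.3, 0.7, 0.4]
width: 0.4
[ 0.968 -0.105  1.866 -0.     1.38  -0.608] [-7.68156503e-03  3.14134014e+00  4.95471766e-04]
```

```bash
python3 -m crank '-24 -33 0 0 0 0; -24 -33 0 0 0 0; -24 -33 0 0 0 0; -24 -33 0 0 0 0; -24 -33 0 0 0 0; -24 -33 0 0 0 0; -24 -33 0 0 0 0; -24 -33 0 0 0 0'; python3 -m crank '-24 -33 0 0 0 0; -24 -33 0 0 0 0; -24 -33 0 0 0 0; -24 -33 0 0 0 0; 0 0 0 0 0 0; 0 0 0 0 0 0; 0 0 0 0 0 0'; python3 - <<'E'
from h import *
o=arm.get_obs();im=arm.camera("wrist");cv2.imwrite("pics/w1.png",im[:,:,::-1]);np.savez("w1.npz",p=o["tcp_pos"],r=o["tool_rot"]);print(o["joint_positions"],o["tcp_pos"],o["ft_force"],o["ft_torque"],o["width"])
im=arm.camera("scene");cv2.imwrite("pics/s1.png",im[:,:,::-1])
E
```

```text
time: 1.57
tcp_pos: [403.2, 178.8, 222.8]
tool_rot: [0.004, 3.141, 0.0]
ft_force: [0.3, -0.2, -0.1]
width: 0.001
time: 2.15
tcp_pos: [498.1, 48.8, 222.1]
tool_rot: [-0.003, -3.14, -0.001]
ft_force: [-0.4, -0.4, -0.5]
width: 0.007
[-6.04174407e-02 -7.96713459e-02  1.84373419e+00  5.55308008e-04
  1.37884934e+00 -1.62961440e+00] [498.08398383  48.80117492 222.113961  ] [-0.37300966 -0.35459126 -0.47480147] [ 0.05339263  0.00621956 -0.03926963] 0.006558579719545268
```

View pics/w1.png

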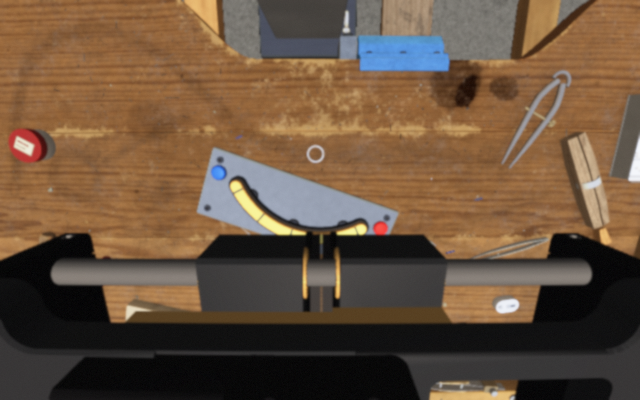

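View pics/s1.png

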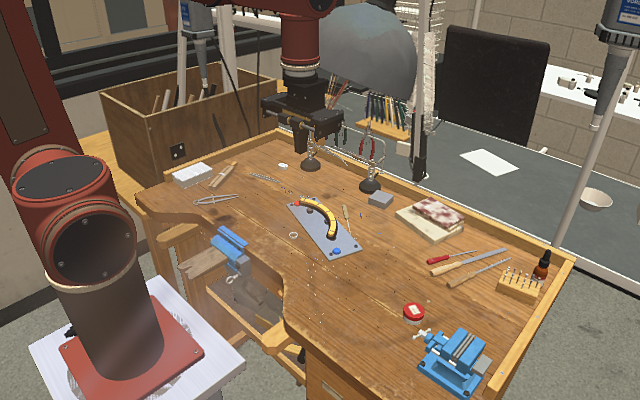

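The wrist view shows the bow partly hidden by the fingers, with its ends at about (237,185) and (362,228), blue at (219,172) and red at (380,228). In the scene view the gripper is clear of the lamp.

```bash
python3 - <<'E'
from h import *
from scipy.spatial.transform import Rotation as R
d=np.load("w1.npz");m=arm.camera_model("wrist")
W=np.eye(4);W[:3,:3]=R.from_rotvec(d["r"]).as_matrix();W[:3,3]=d["p"];T=W@np.array(m["T_tool_cam"])
im=cv2.imread("pics/w1.png");hsv=cv2.cvtColor(im,cv2.COLOR_BGR2HSV)
H,S,V=[hsv[:,:,i].astype(int) for i in range(3)]
B=np.zeros(im.shape[:2],bool);B[165:234,195:400]=1
for nm,mk in(("red",((H<8)|(H>172))&(S>150)),("blue",(H>100)&(H<125)&(S>140))):
    for a,c,l in comps(mk&B,15): print(nm,a,c,onplane(m,c,15,T)[0].round(1))
mk=(H>18)&(H<35)&(S>70)&(V>170)&B
n=[(a,c.round(0)) for a,c,l in comps(mk,5)];print(n)
ys,xs=np.nonzero(mk);p=onplane(m,np.c_[xs,ys],46,T)[:,:2]
c,a,r=fitarc(p);print(c.round(1),np.percentile(a,[0,1,99,100]).round(1),r)
cv2.imwrite("pics/w1c.png",cv2.resize(im[145:240,190:410],None,fx=3.6,fy=3.6,interpolation=cv2.INTER_CUBIC))
E
```

```text
red 131 [379.96183206 227.74045802] [558.2 126.6  15. ]
blue 155 [218.38064516 172.24516129] [482.7 -84.4  15. ]
[(np.int32(893), array([259., 212.])), (np.int32(190), array([354., 230.]))]
[448.7  44.4] [-68.5 -67.5  29.8  30.8] 3.966799042228278
```

View pics/w1c.png

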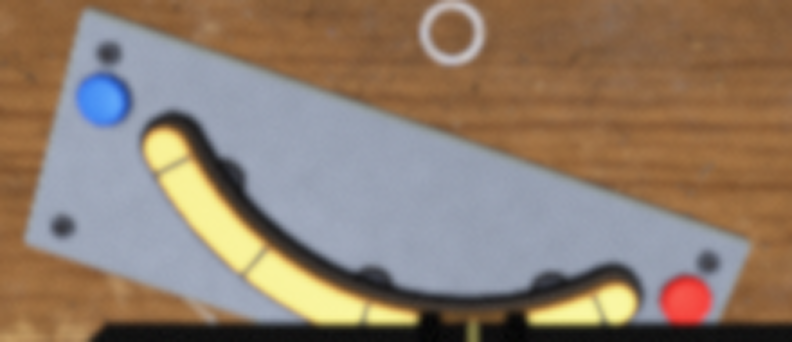

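```bash
python3 - <<'E'
from h import *
from scipy.spatial.transform import Rotation as R
d=np.load("w1.npz");m=arm.camera_model("wrist")
W=np.eye(4);W[:3,:3]=R.from_rotvec(d["r"]).as_matrix();W[:3,3]=d["p"];T=W@np.array(m["T_tool_cam"])
px=np.array([[173,166],[255,262],[602,310]])/3.6+[190,145]-.36
print("wrist",onplane(m,px,46,T).round(1))
m=arm.camera_model("top"); px=np.array([[180,212],[278,192],[377,206],[459,252],[523,336]])/6+[270,155]-.4
print("top",onplane(m,px,46).round(1))
m=arm.camera_model("scene"); px=np.array([[147,91],[230,117],[290,157],[322,212],[309,276]])/6+[280,185]-.4
print("scene",onplane(m,px,46).round(1))
E
```

```text
wrist [[500.3 -52.2  46. ]
 [533.7 -26.8  46. ]
 [551.1  91.5  46. ]]
top [[551.3  93.1  46. ]
 [559.7  51.5  46. ]
 [553.6   9.6  46. ]
 [533.9 -24.8  46. ]
 [498.4 -51.4  46. ]]
scene [[549.5  90.9  46. ]
 [560.6  50.3  46. ]
 [556.4  10.9  46. ]
 [536.2 -25.6  46. ]
 [500.1 -51.   46. ]]
```

The marks from all three cameras agree with the arc model within about 1.5 mm. Descending to just above mark_1.

```bash
python3 -m crank '-18 14 12 0 0 0; -18 15 20 0 0 0; -18 15 25 0 0 0; 0 0 30 0 0 0; 0 0 30 0 0 0; 0 0 25 0 0 0; 0 0 18 0 0 0; 0 0 0 0 0 0'; python3 -m crank '0 0 0 0 0 0; 0 0 0 0 0 0'; python3 - <<'E'
from h import *
for i in range(3):
    o=arm.get_obs();print(o["tcp_pos"],o["tool_rot"],o["ft_force"])
    im=arm.camera("scene" if i<1 else "wrist");cv2.imwrite(f"pics/a{i}.png",im[:,:,::-1])
im=cv2.imread("pics/a0.png");cv2.imwrite("pics/a0c.png",cv2.resize(im[130:280,250:400],None,fx=4,fy=4,interpolation=cv2.INTER_CUBIC))
E
```

```text
time: 2.92
tcp_pos: [548.0, 94.2, 58.1]
tool_rot: [0.005, -3.133, 0.0]
ft_force: [-0.6, 0.3, -0.7]
width: 0.005
time: 3.08
tcp_pos: [553.2, 93.5, 64.2]
tool_rot: [-0.004, 3.139, 0.0]
ft_force: [0.1, -0.2, 0.8]
width: 0.003
[553.16561094  93.53256539  64.16004883] [-3.67502008e-03  3.13949146e+00  1.20877365e-04] [ 0.08925946 -0.15840828  0.77017329]
[553.75528039  93.30852371  64.70108823] [-3.09305635e-03  3.13824156e+00  1.86300970e-04] [0.81130588 0.09556103 0.26365887]
[553.94194067  93.11335272  64.81567371] [-2.74369251e-03  3.13782424e+00  2.17348125e-04] [-0.04363879 -0.18486737  0.34437864]
```

View pics/a0c.png

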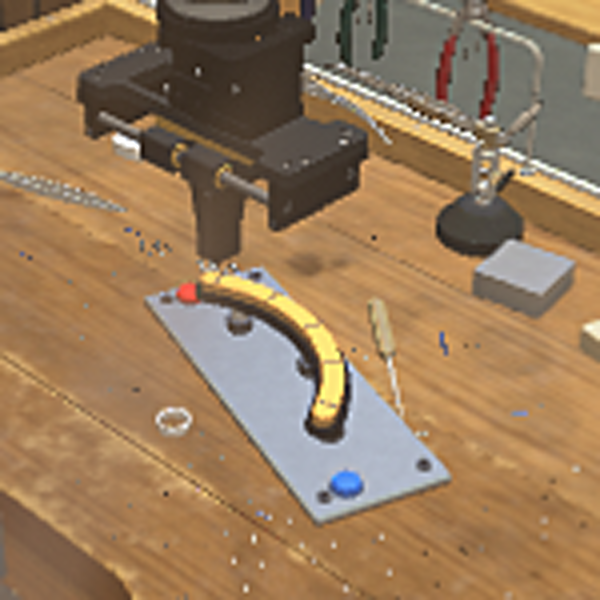

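View pics/a1.png

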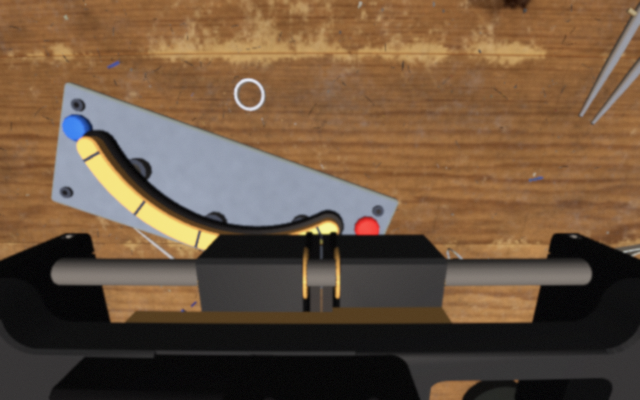

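```bash
python3 -m crank '0 0 0 0 0 0; 0 0 0 0 0 0; 0 0 0 0 0 0; 0 0 0 0 0 0'; python3 -m crank '0 0 2 0 0 0; 0 0 2 0 0 0; 0 0 2 0 0 0;0 0 2 0 0 0; 0 0 0 0 0 0; 0 0 0 0 0 0; 0 0 0 0 0 0;  0 0 0 0 0 0'; python3 -m crank '0 0 0 0 0 0'; python3 -m crank '0 0 0 0 0 0'
```

```text
time: 3.57
tcp_pos: [552.6, 92.5, 62.8]
tool_rot: [-0.002, 3.141, 0.0]
ft_force: [-0.0, 0.1, -0.5]
width: 0.007
time: 4.23
tcp_pos: [552.5, 92.6, 54.6]
tool_rot: [-0.002, 3.141, -0.0]
ft_force: [-0.4, -0.4, 0.4]
width: 0.006
time: 4.32
tcp_pos: [552.6, 92.6, 54.6]
tool_rot: [-0.002, 3.141, -0.0]
ft_force: [-0.4, 0.1, 0.5]
width: 0.009
time: 4.4
tcp_pos: [552.5, 92.6, 54.7]
tool_rot: [-0.002, 3.141, 0.0]
ft_force: [0.7, 0.6, -0.1]
width: 0.009
```

```bash
python3 -m crank '0.4 -0.2 2 0 0 0; 0.3 -0.2 2 0 0 0; 0 0 1.5 0 0 0; 0 0 1.5 0 0 0; 0 0 1 0 0 0; 0 0 0 0 0 0; 0 0 0 0 0 0; 0 0 0 0 0 0';python3 -m crank '0 0 1 0 0 0; 0 0 1 0 0 0; 0 0 1 0 0 0; 0 0 1 0 0 0; 0 0 0 0 0 0; 0 0 0 0 0 0; 0 0 0 0 0 0'; for i in 1 2 3 ; do python3 -m crank '0 0 0 0 0 0'; done
python3 - <<'E'
from h import *
im=arm.camera("wrist");cv2.imwrite("pics/b1.png",im[:,:,::-1])
im=arm.camera("scene")[:,:,::-1];cv2.imwrite("pics/b1s.png",cv2.resize(im[170:270,270:370],None,fx=6,fy=6,interpolation=cv2.INTER_CUBIC))
E
```

```text
time: 5.07
tcp_pos: [551.8, 92.2, 46.6]
tool_rot: [-0.002, 3.142, 0.0]
ft_force: [0.3, 0.4, 0.2]
width: 0.002
time: 5.65
tcp_pos: [552.0, 92.2, 42.7]
tool_rot: [-0.002, 3.141, 0.0]
ft_force: [1.2, -0.5, 1.9]
width: 0.005
time: 5.73
tcp_pos: [551.9, 92.2, 42.7]
tool_rot: [-0.002, 3.141, 0.0]
ft_force: [0.3, 0.7, 0.9]
width: 0.005
time: 5.82
tcp_pos: [552.0, 92.2, 42.7]
tool_rot: [-0.002, 3.141, 0.0]
ft_force: [0.2, 0.2, 1.4]
width: 0.007
time: 5.9
tcp_pos: [551.9, 92.2, 42.7]
tool_rot: [-0.002, 3.141, 0.0]
ft_force: [1.1, 0.4, 0.9]
width: 0.001
```

View pics/b1s.png

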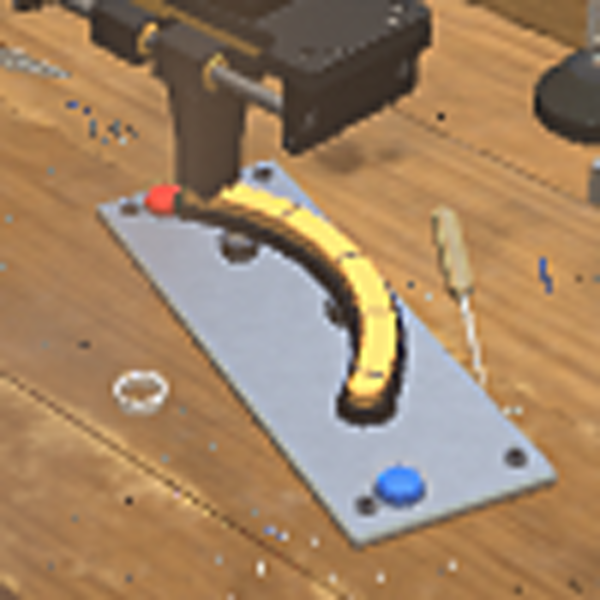

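View pics/b1.png

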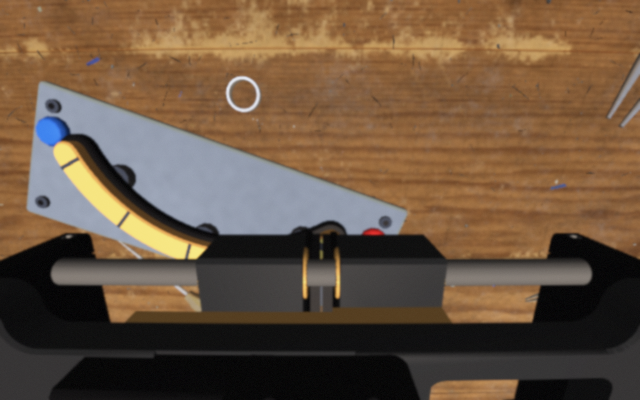

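Fingertips are on mark_1, pressed about 3.3 mm with roughly 1.2 N. Now I compute rows along the arc.

```bash
python3 - <<'E'
import numpy as np
c=np.array([451.3,47.4]);th=np.radians(np.linspace(24,-64,65))
P=c+110*np.c_[np.cos(th),np.sin(th)]
Q=np.round(np.c_[-(P[:,0]-P[0,0]),P[:,1]-P[0,1]],1);D=np.diff(Q,axis=0)
for i in range(0,64,8): print('; '.join(f"{a:.1f} {b:.1f} 0 0 0 0" for a,b in D[i:i+8]),' ->',P[i+8].round(1))
E
```

```text
-1.0 -2.4 0 0 0 0; -1.0 -2.5 0 0 0 0; -1.0 -2.4 0 0 0 0; -0.8 -2.5 0 0 0 0; -0.8 -2.6 0 0 0 0; -0.8 -2.5 0 0 0 0; -0.7 -2.5 0 0 0 0; -0.6 -2.6 0 0 0 0  -> [558.5  72.1]
-0.6 -2.6 0 0 0 0; -0.5 -2.6 0 0 0 0; -0.4 -2.6 0 0 0 0; -0.4 -2.6 0 0 0 0; -0.3 -2.6 0 0 0 0; -0.2 -2.6 0 0 0 0; -0.2 -2.7 0 0 0 0; -0.1 -2.6 0 0 0 0  -> [561.2  51.2]
-0.1 -2.6 0 0 0 0; 0.0 -2.7 0 0 0 0; 0.1 -2.6 0 0 0 0; 0.1 -2.7 0 0 0 0; 0.2 -2.6 0 0 0 0; 0.2 -2.6 0 0 0 0; 0.4 -2.6 0 0 0 0; 0.3 -2.6 0 0 0 0  -> [559.9  30.2]
0.5 -2.7 0 0 0 0; 0.5 -2.5 0 0 0 0; 0.6 -2.6 0 0 0 0; 0.6 -2.6 0 0 0 0; 0.7 -2.5 0 0 0 0; 0.7 -2.6 0 0 0 0; 0.9 -2.5 0 0 0 0; 0.8 -2.5 0 0 0 0  -> [554.7   9.8]
1.0 -2.4 0 0 0 0; 0.9 -2.5 0 0 0 0; 1.1 -2.4 0 0 0 0; 1.1 -2.4 0 0 0 0; 1.2 -2.4 0 0 0 0; 1.2 -2.3 0 0 0 0; 1.3 -2.3 0 0 0 0; 1.3 -2.3 0 0 0 0  -> [545.6  -9.3]
1.4 -2.2 0 0 0 0; 1.4 -2.3 0 0 0 0; 1.5 -2.1 0 0 0 0; 1.6 -2.2 0 0 0 0; 1.6 -2.1 0 0 0 0; 1.6 -2.0 0 0 0 0; 1.7 -2.1 0 0 0 0; 1.7 -1.9 0 0 0 0  -> [533.  -26.2]
1.8 -2.0 0 0 0 0; 1.9 -1.9 0 0 0 0; 1.9 -1.8 0 0 0 0; 1.9 -1.8 0 0 0 0; 1.9 -1.8 0 0 0 0; 2.1 -1.7 0 0 0 0; 2.0 -1.7 0 0 0 0; 2.1 -1.6 0 0 0 0  -> [517.5 -40.4]
2.1 -1.6 0 0 0 0; 2.2 -1.5 0 0 0 0; 2.2 -1.4 0 0 0 0; 2.2 -1.4 0 0 0 0; 2.3 -1.4 0 0 0 0; 2.3 -1.3 0 0 0 0; 2.3 -1.2 0 0 0 0; 2.4 -1.2 0 0 0 0  -> [499.5 -51.5]
```

```bash
python3 -m crank '-1.0 -2.4 0.2 0 0 0; -1.0 -2.5 0.2 0 0 0; -1.0 -2.4 0.2 0 0 0; -0.8 -2.5 0.1 0 0 0; -0.8 -2.6 0 0 0 0; -0.8 -2.5 0 0 0 0; -0.7 -2.5 0 0 0 0; -0.6 -2.6 0 0 0 0'
```

```text
time: 6.67
tcp_pos: [558.6, 71.9, 41.9]
tool_rot: [-0.002, 3.142, 0.0]
ft_force: [-0.3, 1.8, 1.4]
width: 0.006
```

Tracking is within 0.3 mm, so I continue.

```bash
python3 -m crank '-0.6 -2.6 0 0 0 0; -0.5 -2.6 0 0 0 0; -0.4 -2.6 0 0 0 0; -0.4 -2.6 0 0 0 0; -0.3 -2.6 0 0 0 0; -0.2 -2.6 0 0 0 0; -0.2 -2.7 0 0 0 0; -0.1 -2.6 0 0 0 0'; python3 -m crank '-0.1 -2.6 0 0 0 0; 0.0 -2.7 0 0 0 0; 0.1 -2.6 0 0 0 0; 0.1 -2.7 0 0 0 0; 0.2 -2.6 0 0 0 0; 0.2 -2.6 0 0 0 0; 0.4 -2.6 0 0 0 0; 0.3 -2.6 0 0 0 0'
```

```text
time: 7.33
tcp_pos: [561.3, 51.1, 41.9]
tool_rot: [-0.002, 3.141, -0.0]
ft_force: [1.2, 0.9, 1.5]
width: 0.006
time: 8.0
tcp_pos: [560.0, 30.0, 41.8]
tool_rot: [-0.002, 3.142, -0.0]
ft_force: [0.3, 1.2, 1.7]
width: 0.008
```

```bash
python3 -m crank '0.5 -2.7 0 0 0 0; 0.5 -2.5 0 0 0 0; 0.6 -2.6 0 0 0 0; 0.6 -2.6 0 0 0 0; 0.7 -2.5 0 0 0 0; 0.7 -2.6 0 0 0 0; 0.9 -2.5 0 0 0 0; 0.8 -2.5 0 0 0 0'; python3 -m crank '1.0 -2.4 0 0 0 0; 0.9 -2.5 0 0 0 0; 1.1 -2.4 0 0 0 0; 1.1 -2.4 0 0 0 0; 1.2 -2.4 0 0 0 0; 1.2 -2.3 0 0 0 0; 1.3 -2.3 0 0 0 0; 1.3 -2.3 0 0 0 0'; python3 -m crank '1.4 -2.2 0 0 0 0; 1.4 -2.3 0 0 0 0; 1.5 -2.1 0 0 0 0; 1.6 -2.2 0 0 0 0; 1.6 -2.1 0 0 0 0; 1.6 -2.0 0 0 0 0; 1.7 -2.1 0 0 0 0; 1.7 -1.9 0 0 0 0'
```

```text
time: 8.67
tcp_pos: [554.7, 9.5, 41.8]
tool_rot: [0.002, -3.142, -0.0]
ft_force: [0.3, 2.0, 2.0]
width: 0.003
time: 9.33
tcp_pos: [545.6, -9.4, 41.9]
tool_rot: [-0.002, 3.142, -0.0]
ft_force: [0.7, 1.7, 1.7]
width: 0.004
time: 10.0
tcp_pos: [533.0, -26.3, 41.9]
tool_rot: [-0.002, 3.142, -0.0]
ft_force: [1.2, 1.0, 2.0]
width: 0.006
```

```bash
python3 -m crank '1.8 -2.0 0 0 0 0; 1.9 -1.9 0 0 0 0; 1.9 -1.8 0 0 0 0; 1.9 -1.8 0 0 0 0; 1.9 -1.8 0 0 0 0; 2.1 -1.7 0 0 0 0; 2.0 -1.7 0 0 0 0; 2.1 -1.6 0 0 0 0'; python3 -m crank '2.1 -1.6 0 0 0 0; 2.2 -1.5 0 0 0 0; 2.2 -1.4 0 0 0 0; 2.2 -1.4 0 0 0 0; 2.3 -1.4 0 0 0 0; 2.3 -1.3 0 0 0 0; 2.3 -1.2 0 0 0 0; 2.4 -1.2 0 0 0 0'; python3 -m crank '0 0 0 0 0 0; 0 0 0 0 0 0; 0 0 0 0 0 0; 0 0 0 0 0 0; 0 0 0 0 0 0'
python3 - <<'E'
from h import *
im=arm.camera("scene")[:,:,::-1];cv2.imwrite("pics/c1s.png",cv2.resize(im[170:270,270:370],None,fx=6,fy=6,interpolation=cv2.INTER_CUBIC))
im=arm.camera("wrist")[:,:,::-1];cv2.imwrite("pics/c1w.png",im)
im=arm.camera("top")[:,:,::-1];cv2.imwrite("pics/c1t.png",im)
o=arm.get_obs();print(o["time"],o["tcp_pos"],o["ft_force"])
E
```

```text
time: 10.67
tcp_pos: [517.4, -40.6, 41.9]
tool_rot: [-0.002, 3.142, -0.0]
ft_force: [0.4, 0.6, 0.6]
width: 0.006
time: 11.33
tcp_pos: [499.4, -51.6, 41.9]
tool_rot: [-0.002, 3.141, -0.0]
ft_force: [1.2, 1.2, 1.4]
width: 0.007
time: 11.75
tcp_pos: [499.3, -51.5, 41.6]
tool_rot: [0.002, -3.141, 0.0]
ft_force: [-1.2, -1.2, 1.4]
width: 0.005
11.9 [499.40779618 -51.38224285  41.70475626] [-1.5009676  -0.78741615  1.42625084]
```

View pics/c1s.png

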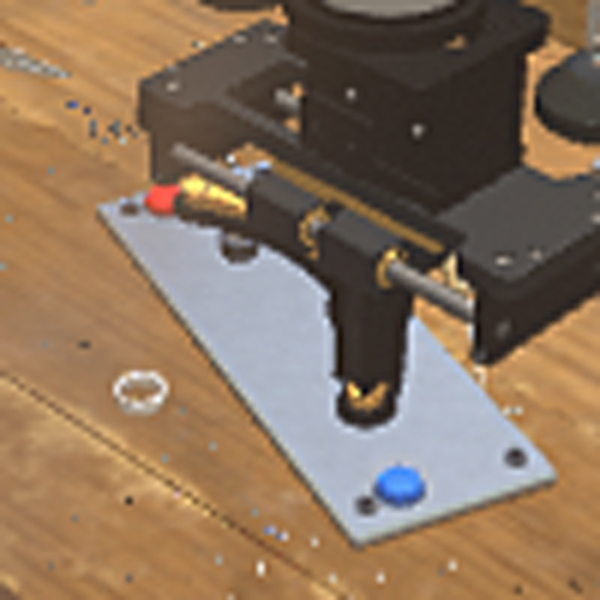

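View pics/c1w.png

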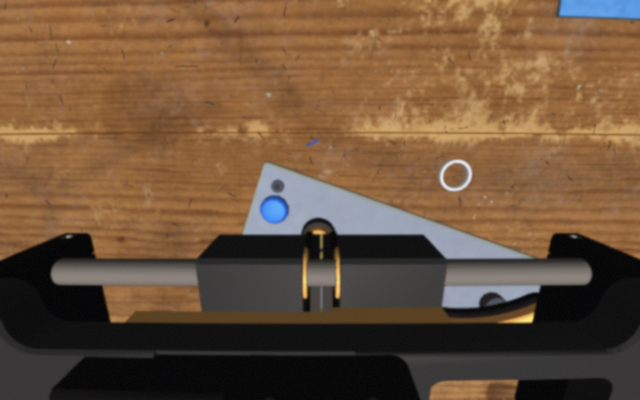

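The fingertips rest at (499.4, -51.4), on mark_5 by the blue button, with just the tip of the blank visible beyond them. The blank is pressed about 4 mm with about 1.4 N, so I hand in.

```bash
python3 -c "
from station import arm
print(arm.hand_in()); o=arm.get_obs(); print(o['time'],o['tcp_pos'],o['ft_force'])"
```

```text
the job is handed in; nothing more can be done
None
the job is handed in; nothing more can be done
```

I set the closed fingertips on mark_1 by the red button, ran them along the arc over marks 2 to 4, and stopped on mark_5 by the blue button. The job was handed in at 11.9 s with the fingertips still resting there.

- **Contact:** At the end of each stretch the fingertips were at z ≈ 42 mm, with 0.6 to 2.0 N upward on the tool. That means the blank was pressed down about 4 mm of its 12 mm travel and never lifted off at any point I read.
- **Path:** Measured positions stayed within about 0.3 mm of the planned arc. The marks as seen by the three cameras agreed with that arc within about 1.5 to 2 mm.
- **Final check:** The last reading was (499.4, -51.4, 41.7) mm with about 1.4 N upward. The calculated position of mark_5 is (499.5, -51.5).
- **Side force:** There was also a small steady side force of 1 to 1.5 N, from friction, after stopping.
- **Surroundings:** Pictures of the area around the stand showed nothing disturbed. I did not inspect the final top view of the whole bench.

No checks failed, and the hand-in gave no verdict.

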